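# Close the analyser's bay with its quarter-turn cover

## Task

Close the open bay of the food analyser: take the teal cover from the foam tray by its black rib, set it into the bay without dropping it, with its orange stud over the yellow-marked slot, and let go. Then take the cover by the orange stud, push the stud in against its spring and turn it a quarter turn clockwise until it springs back into its catch and stays locked, and let go. Leave the vial, the jar and the test cassette standing by where they are.

Things in the scene. Friction and masses are not known exactly. Their poses are not given: they have to be found in the camera images.
- bay (a point): Centre of the floor of the teal-rimmed bay in the deck of the fixed light-grey analyser (236 x 183 mm, deck 62 mm above the table, dark display on the bay's +y side). Floor 52 mm above the table, 196 x 90 mm, 10 mm deep, upper edges bevelled 45 degrees outwards by 6 mm. x: long axis, towards the slot's end; z up. The cover belongs here, underside on the floor, its x along this x.
- slot (a point): Centre of the yellow-marked slot in the bay floor, at floor height, 64 mm from the bay's centre along +x; 54 mm (along x) by 20 mm. The stud's cross-bar (40 x 10 x 5 mm) hangs 6 mm below the cover and enters it lengthwise; pushed, it passes the 6 mm floor and, turned, locks below it across the slot, between ridges 4 mm high (the catch).
- cover_base (a point): Centre of the cover's underside. Cover: loose teal slab 190 x 84 x 10 mm, about 0.26 kg with stud, lying level, stud up, on foam strips in an open fixed aluminium tray (252 x 142 mm, rim 22 mm high), underside 20 mm above the table. x: long axis, towards the stud's end; z up. The black rib stands at the centre of its top, the stud 64 mm along +x.
- cover_rib (a point): Middle of the cover's black rib handle, 25 mm above the cover's underside. The rib is 40 mm long (along the cover's x), 14 mm thick (along y) and 26 mm tall, from 10 to 36 mm above the underside. Pinch it across its thickness.
- stud_wing (a point): Middle of the orange wing on the stud, on the stud's axis, 38.5 mm above the cover's underside with the stud out. 44 mm long (this point's x, which turns with it; along the cover's x when unturned), 12 mm thick (y), 20 mm tall; it stands on a steel disc 44 mm across, 10 mm below this point. Pinch across its thickness, push down, turn. Its end is 22 mm from the rib.
- stud_push (a joint): How far the stud is pushed in, m: 0 out, 0.014 fully in. Spring: 3 N at 0, plus 0.5 N per mm, 10 N at 0.014. With the cover home, push beyond 0.009 to turn it all the way; let go when turned, it springs back to about 0.005 and is caught there.
- stud (a joint): Turn of the stud relative to the cover, rad: 0 at the start (cross-bar along the cover's long axis, so it enters the slot), growing clockwise seen from above, stop at 1.6; locked at about 1.57. It stays where it is left (0.02 N m friction).
- cover: The cover itself; origin at the centre of its underside, same axes as cover_base.
- vial_mid (a point): Bystander, to be left alone: amber vial, loose, 32 mm across, 75 mm tall; this point is on its axis, 37 mm above its underside.
- jar_mid (a point): Bystander, to be left alone: white jar with a red cap, loose, 60 mm across, 85 mm tall; this point is on its axis, 42 mm above its underside.
- cassette_mid (a point): Bystander, to be left alone: white test cassette, loose, 72 x 22 x 6 mm; this point is on its axis, 3 mm above its underside.
There are look-alikes about, which are no part of the job. What is shaped like the cover but blue or red is not meant.

How it is judged:
On the way, in this order (a step that is already met when the one before it is completed fails the run):
1. the cover lies home in the bay, stud over the slot, let go, with the stud still out and unturned (z of cover_base in the frame of bay between -0.003 and 0.003 m and horizontal distance between cover_base and bay below 0.009 m and angle between the x axis of cover_base and the x axis of bay, either way round below 0.08 rad and horizontal distance between stud_wing and slot below 0.01 m and angle between cover_base's own z axis and vertical below 0.05 rad and contact force between the fingers and cover below 0.2 N and value of joint stud below 0.4 rad and value of joint stud_push below 0.003 m), for 0.2 s.
2. the stud is pushed in past its detent and then turned (value of joint stud_push above 0.0075 m and value of joint stud above 0.8 rad), for 0.02 s.
At the end, for the whole second after the job is handed in: The cover lies home and flat in the bay (within 3 mm of the floor, 9 mm of centre, 0.08 rad; stud within 10 mm of the slot's centre), its stud turned at least 1.4 rad and sprung back into the catch (3.5 to 7 mm in), all released and at rest (z of cover_base in the frame of bay between -0.003 and 0.003 m and horizontal distance between cover_base and bay below 0.009 m and angle between the x axis of cover_base and the x axis of bay, either way round below 0.08 rad and horizontal distance between stud_wing and slot below 0.01 m and angle between cover_base's own z axis and vertical below 0.05 rad and contact force between the fingers and cover below 0.2 N and value of joint stud above 1.4 rad and value of joint stud_push between 0.0035 and 0.007 m and linear speed of cover below 0.02 m/s); the robot touches nothing.
It fails at once if a bystander is shifted by more than 30 mm (distance of any of vial_mid, jar_mid, cassette_mid from where it was at the start of the episode above 0.03 m).
It fails at once if the cover is dropped (falls freely faster than 0.5 m/s) (contact force between cover and anything else below 0.05 N and linear speed of cover above 0.5 m/s).
It also fails if it takes over 51 s, if anything falls off the work surface, if the arm or the gripper's body presses on something with over 40 N, if the wrist force passes 120 N, or if a joint passes its speed limit or range.

## Robot

A 6-joint arm with a two-finger parallel gripper is mounted at the origin on the work surface. World frame = base frame: x ahead of the robot, y to its left, z up, the work surface at z = 0. Lengths are in m, angles in rad, forces in N, time in s.
With the tool pointing down it reaches from about 0.35 to 0.725 m from the base axis. Payload 6 kg.
Tool frame: the origin (TCP) lies midway between the tips of the shut fingers; the grasp point (between the pads) lies 19 mm behind it; z points along the fingers, x is the direction in which the jaws open and shut, and the axes are right-handed (so a half turn about z gives the same grasp; the last joint's range is limited). The gripper opens to 85 mm and grips with 20 to 120 N. Pads are 22 mm wide; open, the fingers measure 114 mm over their backs; the gripper's body (76 mm by 85 mm) begins 54 mm behind the grasp point. The pads swing forward as they close: fully open they stand 13 mm farther back than shut.
Start: joints at [1.656, 0.04, 0.085, 0, -1.615, -0.334], TCP at [0.148, 0.582, 0.231] pointing down, gripper open.
Joint ranges: [-2.56, 2.56], [-1.29, 2.01], [-1.08, 1.49], [-3.29, 1.98], [-2.81, -0.18], [-2.99, 2.99]. Speed limits (rad/s): [2.57, 2.57, 3.01, 3.14, 3.14, 3.14].

## Interface

Orientations are given as a unit quaternion [x, y, z, w].
In Python, from station import observe, grab_frame, camera_params, finish_job gives the robot as it stands.
- The arm moves only by the tool servo_tool, never from a script. Its argument "series" is a list of rows, each an object of numbers: "tx", "ty", "tz": the shift along the tool's x, y, z in m; "ax", "ay", "az": the turn, a rotation vector about the tool's x, y, z in rad; "jaw": the opening, from -1 (shut) to 1 (fully open), so that 0 is half open. A call has 1 to 20 rows; each row is the pose to reach, as a shift and turn from the pose commanded when the call began, along the tool's axes at that moment; what a row does not reach only later rows make up. A row lasts 1/8 s, in which the tool goes at most 62.5 mm and 10.7 degrees, less where a joint would pass 70% of its speed; a pose out of reach is approached as far as the arm can. A call with a gripper value outside its range is refused whole. The fingers move at their own pace and stop on an object; "grip_force" is the grip in N (left out, the last holds). Time passes only in rows, so rows that repeat a pose let the fingers close. It gives the time, the measured TCP pose, the force and the opening at its end, in the units of the state.
- observe(): the state, without advancing time (a new reading comes with each control period).
- grab_frame(name): name is "scene" or "top" or "wrist"; returns the picture (480x640x3 uint8, red, green, blue); there is no depth.
- camera_params(name): a dict with "intrinsics" (3x3 intrinsics, pixels), "rvec" (rotation vector, rad) and "tvec" (3), from world to camera coordinates, as OpenCV has them; the wrist camera has in their place "hand_eye" (4x4, takes a point from camera to tool coordinates, whose origin is the TCP and whose axes are the tool frame's). Camera axes: x right, y down, z forward; pixel columns grow to the right and rows downward; lengths in m; the calibration is good to about 2 mm. A picture is of the moment at which its call begins: read the wrist's pose just before it. camera_params takes no time and is no camera call.
- finish_job(): hands the job in, once; it reports no verdict.
The state is a dict: "time_s": time; "joint_positions": joint angles; "dq": joint speeds; "tau": joint torques, N m; "eef_pos": TCP position; "orientation": TCP orientation; "contact_force": force on the tool from outside, world axes, zero at the start; "ft_torque": the same for the moment, N m; "gripper_width": opening from 0.0 (shut) to 1.0 (fully open).
Only numpy, scipy, OpenCV 4.12 (cv2) and the standard library are available. Lean on these libraries where they do the work, as an engineer would, in place of code of your own. Each camera call takes 0.05 s, during which the arm holds its last target.

## Working session

There is one attempt and no reset: what is moved stays moved. The work goes in short steps, Python scripts to look and compute and a tool call to move; the robot and the scene stay as the last step left them, time stands still between calls to the robot, and variables do not carry over. Pictures are saved under pics/ and viewed, and the job is handed in when it is done.

Besides the shell and the picture viewer there is one more tool, called after "Request:" by a JSON object that holds its "op" and its "data". servo_tool: Moves the arm, as the interface text tells. Its arguments: {"type":"object","properties":{"series":{"type":"array","items":{"type":"object","properties":{"tx":{"type":"number"},"ty":{"type":"number"},"tz":{"type":"number"},"ax":{"type":"number"},"ay":{"type":"number"},"az":{"type":"number"},"jaw":{"type":"number"}}}},"grip_force":{"type":"number"}},"required":["series"]}

```bash
ls; mkdir -p pics; python3 - <<'E'
from station import *
import cv2
print(observe())
for n in ["scene","top","wrist"]:
    print(n,camera_params(n))
    cv2.imwrite(f"pics/{n}0.png",grab_frame(n)[:,:,::-1])
E
```

```text
pics
{'time_s': 0.0, 'joint_positions': array([ 1.65568702e+00,  4.08065186e-02,  8.37920589e-02, -5.14117582e-04,
       -1.61545552e+00, -3.33647196e-01]), 'dq': array([ 0.00026209, -0.00066304,  0.00238315, -0.00115042,  0.00186785,
        0.0001664 ]), 'tau': array([ 5.06281740e-04, -3.68196094e+01,  3.47416127e+01,  6.93203196e+00,
       -5.25918804e-03, -1.96576298e-05]), 'eef_pos': array([0.14757115, 0.581234  , 0.23026162]), 'orientation': array([-6.13930911e-01,  7.89359279e-01, -5.61837470e-04, -6.71244906e-04]), 'contact_force': array([-0.73645745, -0.11658337,  0.14340928]), 'ft_torque': array([ 0.01407281, -0.05705753,  0.07436717]), 'gripper_width': 0.9997401183539572}
scene {'intrinsics': array([[567.10030926,   0.        , 318.92015205],
       [  0.        , 567.10030926, 237.42405723],
       [  0.        ,   0.        ,   1.        ]]), 'rvec': array([ 2.34334246,  0.98198111, -0.3145184 ]), 'tvec': array([-0.41344685, -0.10836759,  1.47696244])}
top {'intrinsics': array([[518.15059639,   0.        , 318.4403935 ],
       [  0.        , 518.15059639, 236.46337161],
       [  0.        ,   0.        ,   1.        ]]), 'rvec': array([ 2.15785672, -2.1746865 ,  0.16376159]), 'tvec': array([0.1394222 , 0.42479144, 1.3325729 ])}
wrist {'intrinsics': array([[400.19638989,   0.        , 314.96243078],
       [  0.        , 400.19638989, 239.15879726],
       [  0.        ,   0.        ,   1.        ]]), 'hand_eye': array([[ 9.99999949e-01,  2.65646130e-04, -1.77378710e-04,
         7.73138495e-04],
       [-2.04199442e-04,  9.58670343e-01,  2.84519124e-01,
        -7.19023071e-02],
       [ 2.45629113e-04, -2.84519073e-01,  9.58670348e-01,
        -1.43465314e-01],
       [ 0.00000000e+00,  0.00000000e+00,  0.00000000e+00,
         1.00000000e+00]])}
```

View pics/scene0.png

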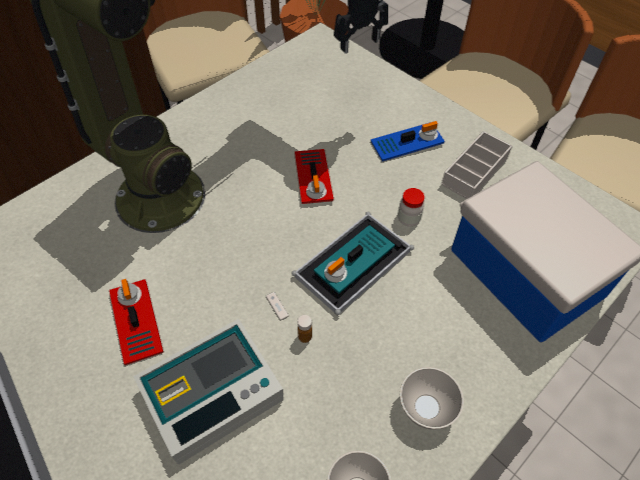

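View pics/top0.png

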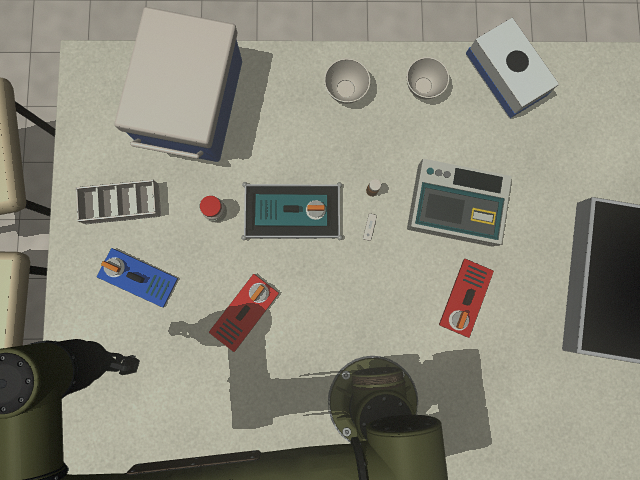

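View pics/wrist0.png

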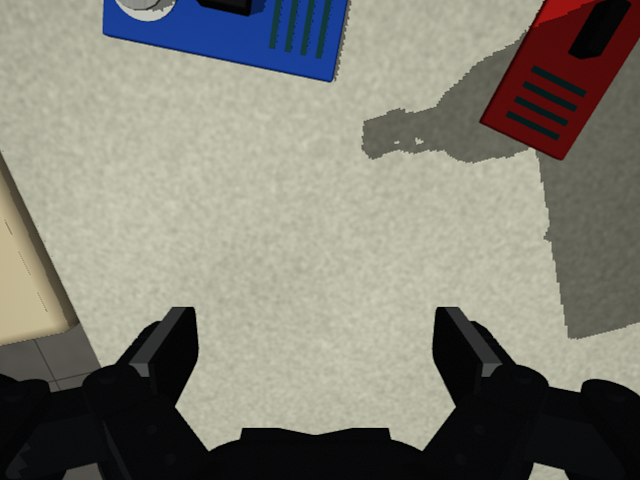

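Candidates: the teal cover in the tray at top (293,209) / scene (350,258); the blue one at top (138,277); the red ones at top (245,312) and (467,298). Only the teal one lies in the foam tray, so it fits the description. I'll confirm it in a crop.

```bash
python3 - <<'E'
import cv2,numpy as np
t=cv2.imread('pics/top0.png');s=cv2.imread('pics/scene0.png')
R=lambda im,f:cv2.resize(im,None,fx=f,fy=f,interpolation=cv2.INTER_CUBIC)
cv2.imwrite('pics/c1.png',R(t[175:245,240:350],7))
cv2.imwrite('pics/c2.png',R(t[150:250,400:520],6))
cv2.imwrite('pics/c3.png',R(s[210:315,285:415],6))
cv2.imwrite('pics/c4.png',R(s[320:455,130:290],4.4))
E
```

```text
(no output)
```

View pics/c1.png

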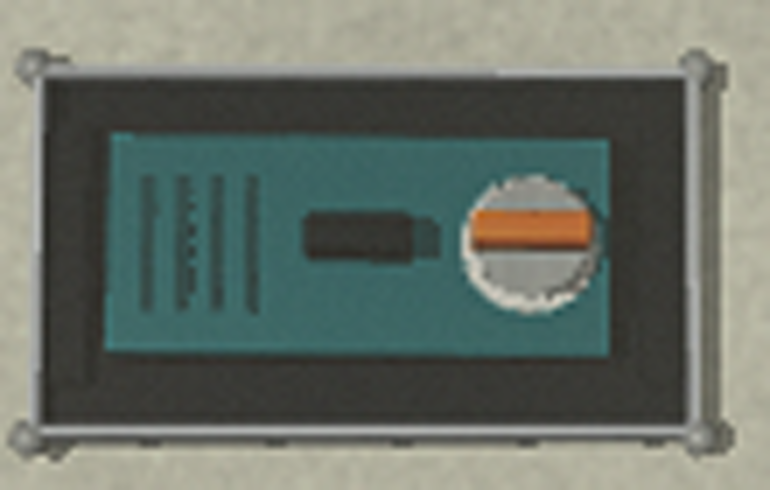

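View pics/c2.png

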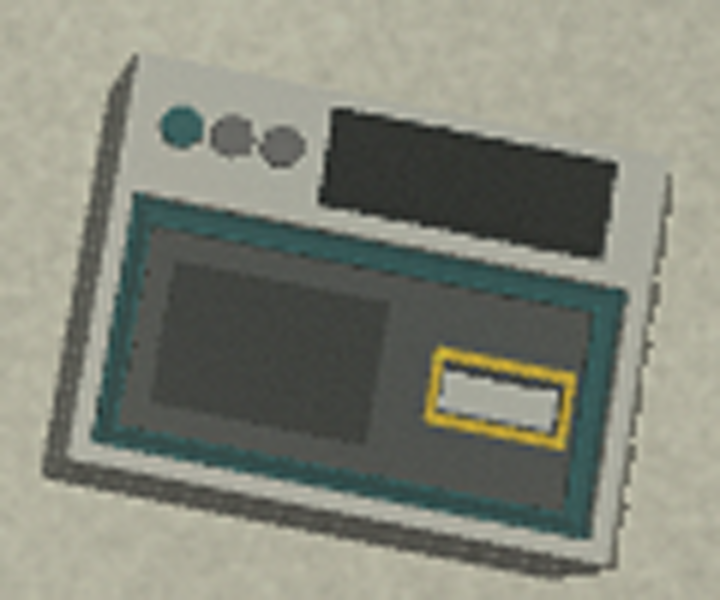

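View pics/c3.png

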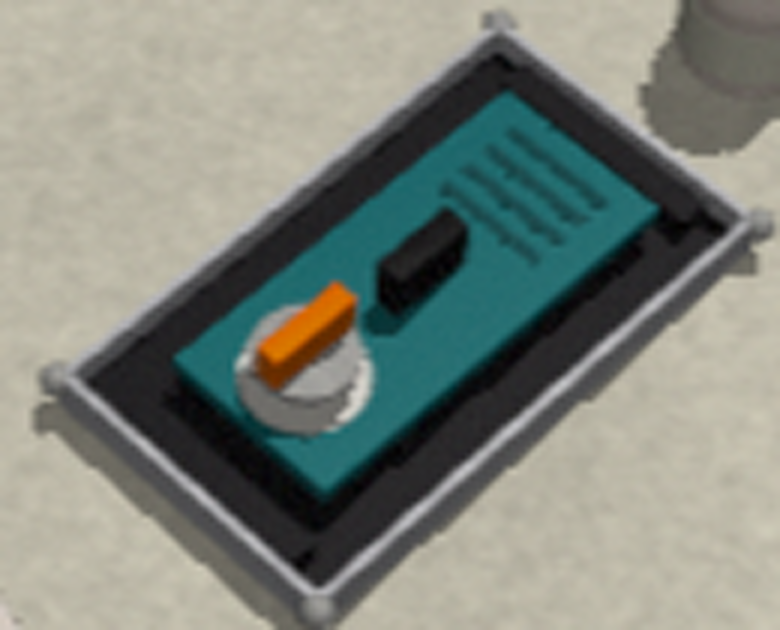

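View pics/c4.png

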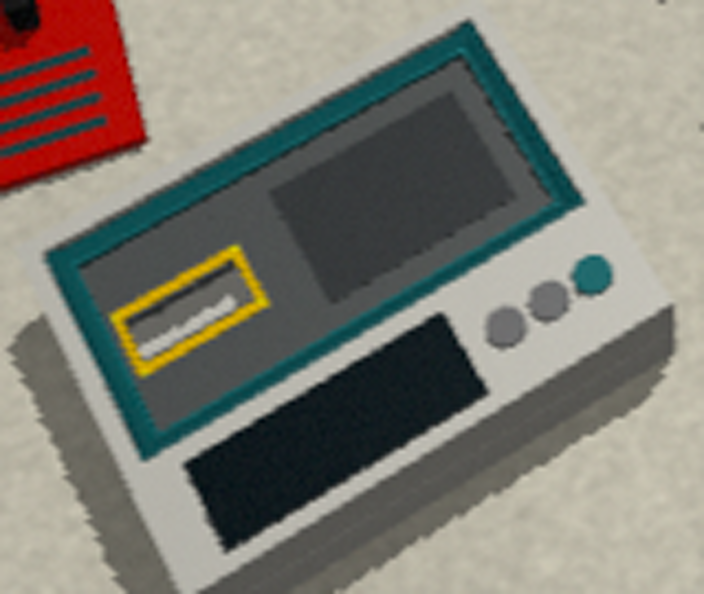

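```bash
cat > h.py <<'E'
import numpy as np,cv2
from station import *
from scipy.spatial.transform import Rotation as R
def P(n):
    c=camera_params(n); K=c['intrinsics']; M=cv2.Rodrigues(c['rvec'])[0]
    return K@np.c_[M,c['tvec']]
def Pw(o):
    c=camera_params('wrist'); H=c['hand_eye']; T=np.eye(4);T[:3,:3]=R.from_quat(o['orientation']).as_matrix();T[:3,3]=o['eef_pos']
    return c['intrinsics']@np.linalg.inv(T@H)[:3]
def tri(Pa,Pb,a,b):
    X=cv2.triangulatePoints(Pa,Pb,np.array(a,float).T,np.array(b,float).T); return (X[:3]/X[3]).T
def un(p,f,o): return (np.array(p,float)+.5)/f-.5+np.array(o)
def onplane(Pm,uv,z):
    out=[]
    for u,v in uv:
        A=np.c_[Pm[:,0],Pm[:,1],-np.array([u,v,1])]; s=np.linalg.solve(A,-(Pm[:,2]*z+Pm[:,3])); out.append(s[:2])
    return np.array(out)
E
python3 - <<'E'
from h import *
np.set_printoptions(precision=4,suppress=True)
A=P('top');B=P('scene')
def go(n,a,b):
    X=tri(A,B,a,b);print(n);print(X);print('mean',X.mean(0));return X
c1=lambda p:un(p,7,(240,175));c2=lambda p:un(p,6,(400,150));c3=lambda p:un(p,6,(285,210));c4=lambda p:un(p,4.4,(130,320))
def yaw(X): d=X[1]-X[0]+X[2]-X[3];return np.arctan2(d[1],d[0]),np.linalg.norm(d)/2,np.linalg.norm(X[0]-X[3]+X[1]-X[2])/2
a=c1([(111,133),(608,140),(608,355),(104,350)]);X=go('cover',a,c3([(660,210),(325,495),(175,358),(505,92)]));print(yaw(X))
Q=onplane(A,a,.03);print(Q.mean(0)); 
go('rib,wing',c1([(358,236),(531,229)]),c3([(424,246),(307,323)]))
a=c2([(135,193),(627,290),(590,538),(93,438)]);X=go('bay',a,c4([(583,203),(147,460),(45,255),(470,20)]));print(yaw(X));print(onplane(A,a,.062).mean(0))
a=c2([(436,346),(577,373),(563,450),(426,423)]);X=go('slot',a,c4([(270,302),(140,378),(110,315),(238,245)]));print(yaw(X));print(onplane(A,a,.052).mean(0))
o=observe();print(R.from_quat(o['orientation']).as_matrix())
E
```

```text
cover
[[0.5407 0.3013 0.0273]
 [0.5377 0.1136 0.0242]
 [0.4552 0.1148 0.0265]
 [0.4574 0.3026 0.0259]]
mean [0.4977 0.2081 0.026 ]
(np.float64(-1.5847668487861835), np.float64(0.1877837822304165), np.float64(0.08288506785522423))
[0.4973 0.2084]
rib,wing
[[0.4969 0.2081 0.0509]
 [0.4963 0.1441 0.0644]]
mean [0.4966 0.1761 0.0577]
bay
[[ 0.563  -0.1345  0.0596]
 [ 0.5199 -0.3457  0.0606]
 [ 0.4117 -0.3242  0.06  ]
 [ 0.4557 -0.1122  0.0608]]
mean [ 0.4876 -0.2292  0.0603]
(np.float64(-1.7736872779522557), np.float64(0.21605388135894857), np.float64(0.10998801554595916))
[ 0.4871 -0.2289]
slot
[[ 0.497  -0.2645  0.0522]
 [ 0.4847 -0.326   0.0516]
 [ 0.4511 -0.3187  0.0503]
 [ 0.4638 -0.2587  0.0501]]
mean [ 0.4741 -0.292   0.051 ]
(np.float64(-1.7738856626068824), np.float64(0.062051119698096166), np.float64(0.03406639059644045))
[ 0.4737 -0.292 ]
[[-0.2462 -0.9692 -0.0002]
 [-0.9692  0.2462 -0.0015]
 [ 0.0015 -0.0002 -1.    ]]
```

```bash
cat >> h.py <<'E'
def goto(p,yaw):
    """shift/turn in tool axes from measured pose to p with tool down, tool x at yaw"""
    o=observe(); M=R.from_quat(o['orientation']).as_matrix()
    c,s=np.cos(yaw),np.sin(yaw)
    T=np.array([[c,s,0],[s,-c,0],[0,0,-1.]])
    d=M.T@(np.array(p)-o['eef_pos']); r=R.from_matrix(M.T@T).as_rotvec()
    print('t',o['time_s'],'pos',o['eef_pos'].round(4),'d',d.round(4),'r',r.round(4),'F',o['contact_force'].round(2),'w',round(o['gripper_width'],3))
E
python3 -c "
from h import *
goto([.4975,.2083,.2],-3.156)"
```

```text
t 0.15 pos [0.1476 0.5813 0.2305] d [ 0.2753 -0.4309  0.0309] r [-1.1000e-03 -1.1000e-03  1.3365e+00] F [-0.04  0.67 -0.16] w 0.998
```

Request:
{"op": "servo_tool", "data": {"series": [{"tx":0.275,"ty":-0.431,"tz":0.0,"az":1.336,"jaw":1},{"tx":0.275,"ty":-0.431,"tz":0.0,"az":1.336,"jaw":1},{"tx":0.275,"ty":-0.431,"tz":0.0,"az":1.336,"jaw":1},{"tx":0.275,"ty":-0.431,"tz":0.0,"az":1.336,"jaw":1},{"tx":0.275,"ty":-0.431,"tz":0.0,"az":1.336,"jaw":1},{"tx":0.275,"ty":-0.431,"tz":0.0,"az":1.336,"jaw":1},{"tx":0.275,"ty":-0.431,"tz":0.031,"az":1.336,"jaw":1},{"tx":0.275,"ty":-0.431,"tz":0.031,"az":1.336,"jaw":1},{"tx":0.275,"ty":-0.431,"tz":0.031,"az":1.336,"jaw":1},{"tx":0.275,"ty":-0.431,"tz":0.031,"az":1.336,"jaw":1},{"tx":0.275,"ty":-0.431,"tz":0.031,"az":1.336,"jaw":1},{"tx":0.275,"ty":-0.431,"tz":0.031,"az":1.336,"jaw":1}], "grip_force": 80}}

```text
schema error: expected keys tx, ty, tz, ax, ay, az, jaw
```

```bash
python3 - <<'E'
from h import *
goto([.4975,.2083,.2],-3.156)
o=observe();im=grab_frame('wrist');np.save('w1.npy',Pw(o))
cv2.imwrite('pics/w1.png',im[:,:,::-1])
E
```

```text
t 0.15 pos [0.1476 0.5813 0.2305] d [ 0.2753 -0.4309  0.0309] r [-1.1000e-03 -1.1000e-03  1.3365e+00] F [-0.04  0.67 -0.16] w 0.998
```

View pics/w1.png

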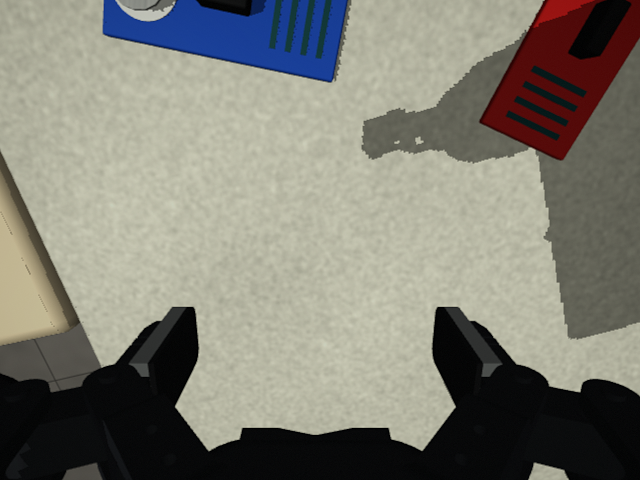

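The call was refused because every key is required, so the arm hasn't moved and the picture shows the starting view. I'll resend it with all keys.

Request:
{"op": "servo_tool", "data": {"series": [{"tx":0.275,"ty":-0.431,"tz":0.0,"ax":0,"ay":0,"az":1.336,"jaw":1},{"tx":0.275,"ty":-0.431,"tz":0.0,"ax":0,"ay":0,"az":1.336,"jaw":1},{"tx":0.275,"ty":-0.431,"tz":0.0,"ax":0,"ay":0,"az":1.336,"jaw":1},{"tx":0.275,"ty":-0.431,"tz":0.0,"ax":0,"ay":0,"az":1.336,"jaw":1},{"tx":0.275,"ty":-0.431,"tz":0.0,"ax":0,"ay":0,"az":1.336,"jaw":1},{"tx":0.275,"ty":-0.431,"tz":0.0,"ax":0,"ay":0,"az":1.336,"jaw":1},{"tx":0.275,"ty":-0.431,"tz":0.031,"ax":0,"ay":0,"az":1.336,"jaw":1},{"tx":0.275,"ty":-0.431,"tz":0.031,"ax":0,"ay":0,"az":1.336,"jaw":1},{"tx":0.275,"ty":-0.431,"tz":0.031,"ax":0,"ay":0,"az":1.336,"jaw":1},{"tx":0.275,"ty":-0.431,"tz":0.031,"ax":0,"ay":0,"az":1.336,"jaw":1},{"tx":0.275,"ty":-0.431,"tz":0.031,"ax":0,"ay":0,"az":1.336,"jaw":1},{"tx":0.275,"ty":-0.431,"tz":0.031,"ax":0,"ay":0,"az":1.336,"jaw":1}], "grip_force": 80}}

```text
time_s: 1.7
eef_pos: [0.4973, 0.2099, 0.2008]
orientation: [0.006, 1.0, 0.0, 0.0]
contact_force: [0.6, -0.2, -0.2]
gripper_width: 1.001
```

```bash
python3 - <<'E'
from h import *
goto([.4975,.2083,.2],-3.156)
o=observe();im=grab_frame('wrist');np.save('w1.npy',Pw(o))
cv2.imwrite('pics/w1b.png',im[:,:,::-1])
E
```

```text
t 1.7 pos [0.4973 0.2099 0.2008] d [-0.0003 -0.0016  0.0008] r [0.0006 0.0007 0.0023] F [ 0.62 -0.22 -0.22] w 1.001
```

View pics/w1b.png

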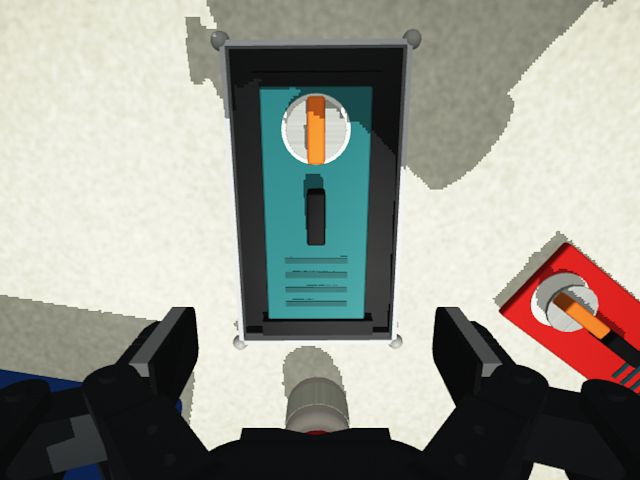

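```bash
python3 - <<'E'
from h import *
np.set_printoptions(precision=4,suppress=True)
A=P('top');B=np.load('w1.npy');S=P('scene')
w=np.array([(268,319),(261,88),(372,87),(365,319)],float)
a=un([(111,133),(608,140),(608,355),(104,350)],7,(240,175))
for n,X in (('tri',tri(A,B,a,w)),('scene-w',tri(S,B,un([(660,210),(325,495),(175,358),(505,92)],6,(285,210)),w))):
    print(n,X,X.mean(0))
X=onplane(B,w,.03);print('plane',X.mean(0)); d=X[1]-X[0]+X[2]-X[3];print(np.arctan2(d[1],d[0]),np.linalg.norm(d)/2)
print('rib tri',tri(A,B,un([(358,236)],7,(240,175)),[(316,192+24)]))
print('rib,wing top',onplane(B,[(316,216)],.056),onplane(B,[(316,130)],.0685))
E
python3 - <<'E'
import cv2
im=cv2.imread('pics/w1b.png');cv2.imwrite('pics/c5.png',cv2.resize(im[80:330,240:390],None,fx=2.4*1.5,fy=2.4,interpolation=cv2.INTER_CUBIC))
E
```

```text
tri [[0.5389 0.3007 0.0337]
 [0.5334 0.1148 0.0454]
 [0.4541 0.1149 0.0344]
 [0.4562 0.3022 0.0343]] [0.4957 0.2081 0.0369]
scene-w [[0.5393 0.3041 0.0239]
 [0.5367 0.1137 0.0228]
 [0.4544 0.1145 0.0264]
 [0.4519 0.3093 0.0153]] [0.4956 0.2104 0.0221]
plane [0.4955 0.2084]
-1.5815608613448024 0.18905336104264947
rib tri [[0.4966 0.2075 0.0478]]
rib,wing top [[0.4959 0.2048]] [[0.4952 0.1432]]
```

View pics/c5.png

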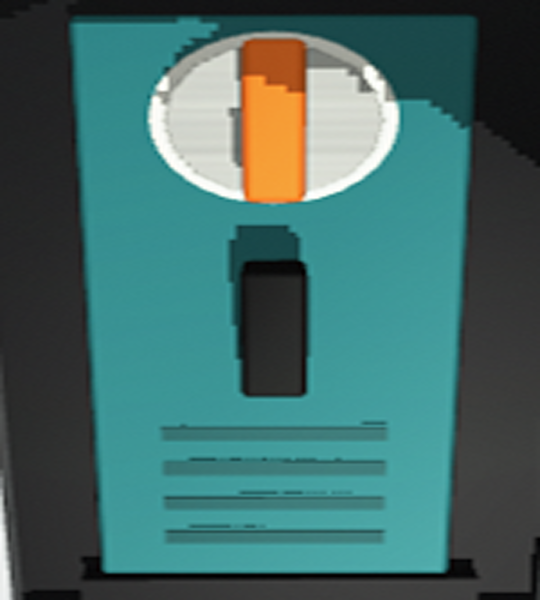

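Request:
{"op": "servo_tool", "data": {"series": [{"tx":0.0013,"ty":-0.0016,"tz":0.05,"ax":0,"ay":0,"az":0,"jaw":1},{"tx":0.0013,"ty":-0.0016,"tz":0.1,"ax":0,"ay":0,"az":0,"jaw":1},{"tx":0.0013,"ty":-0.0016,"tz":0.13,"ax":0,"ay":0,"az":0,"jaw":1},{"tx":0.0013,"ty":-0.0016,"tz":0.145,"ax":0,"ay":0,"az":0,"jaw":1},{"tx":0.0013,"ty":-0.0016,"tz":0.155,"ax":0,"ay":0,"az":0,"jaw":1},{"tx":0.0013,"ty":-0.0016,"tz":0.165,"ax":0,"ay":0,"az":0,"jaw":1},{"tx":0.0013,"ty":-0.0016,"tz":0.165,"ax":0,"ay":0,"az":0,"jaw":1},{"tx":0.0013,"ty":-0.0016,"tz":0.165,"ax":0,"ay":0,"az":0,"jaw":1}]}}

```text
time_s: 2.75
eef_pos: [0.4968, 0.2075, 0.0361]
orientation: [0.007, 1.0, 0.0, 0.001]
contact_force: [-0.8, 0.2, -0.3]
gripper_width: 0.996
```

```bash
python3 - <<'E'
from h import *
goto([.496,.2083,.035],-3.154)
im=grab_frame('wrist')
cv2.imwrite('pics/w2.png',im[:,:,::-1])
E
```

```text
t 2.75 pos [0.4968 0.2075 0.0361] d [0.0009 0.0008 0.0011] r [ 0.0005  0.0011 -0.0015] F [-0.78  0.19 -0.26] w 0.996
```

View pics/w2.png

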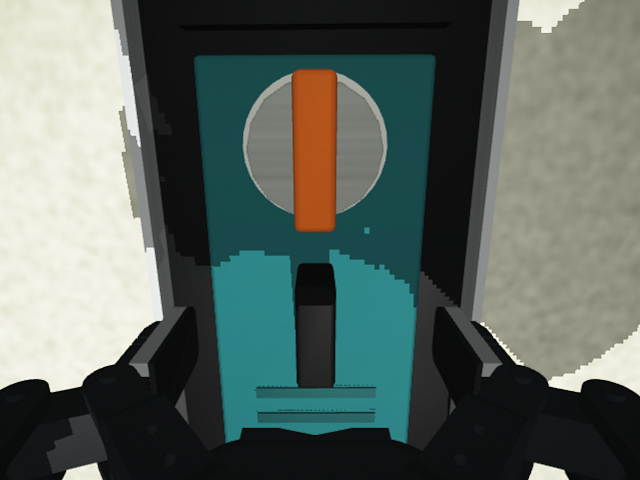

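The rib (316,325) sits centred between the pads (196 and 434), so I'm closing now.

Request:
{"op": "servo_tool", "data": {"series": [{"tx":0,"ty":0.0008,"tz":0,"ax":0,"ay":0,"az":0,"jaw":-0.5},{"tx":0,"ty":0.0008,"tz":0,"ax":0,"ay":0,"az":0,"jaw":-1},{"tx":0,"ty":0.0008,"tz":0,"ax":0,"ay":0,"az":0,"jaw":-1},{"tx":0,"ty":0.0008,"tz":0,"ax":0,"ay":0,"az":0,"jaw":-1},{"tx":0,"ty":0.0008,"tz":0,"ax":0,"ay":0,"az":0,"jaw":-1},{"tx":0,"ty":0.0008,"tz":0,"ax":0,"ay":0,"az":0,"jaw":-1}], "grip_force": 80}}

```text
time_s: 3.55
eef_pos: [0.4966, 0.2081, 0.0356]
orientation: [0.007, 1.0, 0.0, 0.0]
contact_force: [0.4, 0.4, 2.6]
gripper_width: 0.144
```

```bash
python3 - <<'E'
from h import *
goto([.496,.2083,.035],-3.154)
E
```

```text
t 3.55 pos [0.4966 0.2081 0.0356] d [0.0006 0.0002 0.0006] r [ 0.0001  0.0006 -0.0015] F [0.36 0.35 2.61] w 0.144
```

Request:
{"op": "servo_tool", "data": {"series": [{"tx":0,"ty":0,"tz":-0.01,"ax":0,"ay":0,"az":0,"jaw":-1},{"tx":0,"ty":0,"tz":-0.03,"ax":0,"ay":0,"az":0,"jaw":-1},{"tx":0,"ty":0,"tz":-0.06,"ax":0,"ay":0,"az":0,"jaw":-1},{"tx":0,"ty":0,"tz":-0.09,"ax":0,"ay":0,"az":0,"jaw":-1},{"tx":0,"ty":0,"tz":-0.12,"ax":0,"ay":0,"az":0,"jaw":-1},{"tx":0,"ty":0,"tz":-0.14,"ax":0,"ay":0,"az":0,"jaw":-1},{"tx":0,"ty":0,"tz":-0.14,"ax":0,"ay":0,"az":0,"jaw":-1},{"tx":0,"ty":0,"tz":-0.14,"ax":0,"ay":0,"az":0,"jaw":-1}]}}

```text
time_s: 4.55
eef_pos: [0.4958, 0.2079, 0.1736]
orientation: [0.007, 1.0, -0.001, -0.001]
contact_force: [0.6, -0.4, -3.0]
gripper_width: 0.139
```

```bash
python3 - <<'E'
from h import *
b=np.array([.4874,-.229]);goto([*b,.175],-3.344)
o=observe();im=grab_frame('wrist');np.save('w3.npy',Pw(o));cv2.imwrite('pics/w3.png',im[:,:,::-1])
cv2.imwrite('pics/s3.png',grab_frame('scene')[120:360,200:520,::-1])
E
```

```text
t 4.55 pos [0.4958 0.2079 0.1736] d [ 0.0022 -0.437  -0.0009] r [-0.0013 -0.0022  0.1883] F [ 0.56 -0.41 -3.01] w 0.139
```

View pics/w3.png

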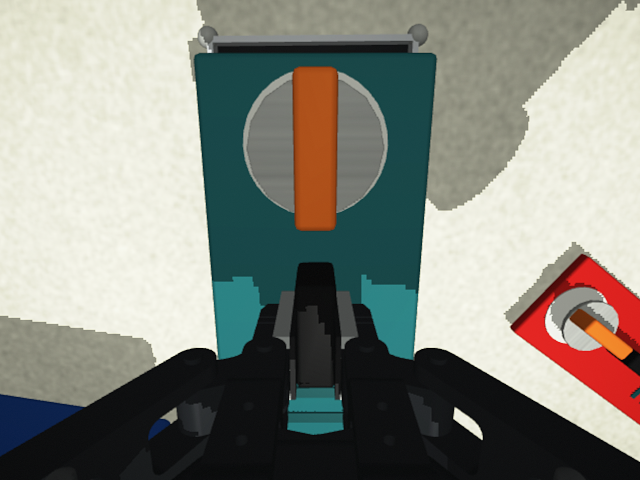

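View pics/s3.png

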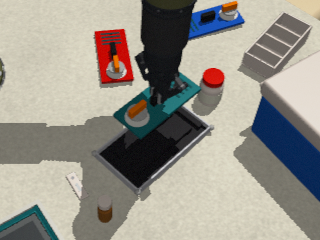

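```bash
python3 - <<'E'
from h import *
goto([.340,-.199,.25],-3.344)
c=camera_params('wrist');H=c['hand_eye'];Pt=c['intrinsics']@np.linalg.inv(H)[:3]
X=onplane(Pt,[(195,56),(436,54),(293.5,68),(337.5,68),(294,230),(336,230)],.0056);print(X.round(4))
print(onplane(Pt,[(294,68),(337,68),(294,230),(336,230)],-.0329).round(4))
E
```

```text
t 4.65 pos [0.4958 0.2078 0.1736] d [ 0.1503 -0.409  -0.0754] r [-0.0018 -0.0021  0.1884] F [ 0.55  0.86 -3.45] w 0.146
[[-0.0404 -0.0941]
 [ 0.042  -0.0947]
 [-0.0068 -0.0903]
 [ 0.0084 -0.0903]
 [-0.0075 -0.0324]
 [ 0.0087 -0.0324]]
[[-0.0048 -0.0858]
 [ 0.0062 -0.0858]
 [-0.0054 -0.0429]
 [ 0.0066 -0.0429]]
```

Request:
{"op": "servo_tool", "data": {"series": [{"tx":0.01,"ty":-0.04,"tz":-0.03,"ax":0,"ay":0,"az":0,"jaw":-1},{"tx":0.03,"ty":-0.09,"tz":-0.06,"ax":0,"ay":0,"az":0.03,"jaw":-1},{"tx":0.05,"ty":-0.14,"tz":-0.076,"ax":0,"ay":0,"az":0.06,"jaw":-1},{"tx":0.07,"ty":-0.19,"tz":-0.076,"ax":0,"ay":0,"az":0.09,"jaw":-1},{"tx":0.09,"ty":-0.24,"tz":-0.076,"ax":0,"ay":0,"az":0.12,"jaw":-1},{"tx":0.11,"ty":-0.29,"tz":-0.076,"ax":0,"ay":0,"az":0.15,"jaw":-1},{"tx":0.13,"ty":-0.34,"tz":-0.076,"ax":0,"ay":0,"az":0.188,"jaw":-1},{"tx":0.145,"ty":-0.38,"tz":-0.076,"ax":0,"ay":0,"az":0.188,"jaw":-1},{"tx":0.15,"ty":-0.4,"tz":-0.076,"ax":0,"ay":0,"az":0.188,"jaw":-1},{"tx":0.15,"ty":-0.409,"tz":-0.076,"ax":0,"ay":0,"az":0.188,"jaw":-1},{"tx":0.15,"ty":-0.409,"tz":-0.076,"ax":0,"ay":0,"az":0.188,"jaw":-1},{"tx":0.15,"ty":-0.409,"tz":-0.076,"ax":0,"ay":0,"az":0.188,"jaw":-1}]}}

```text
time_s: 6.15
eef_pos: [0.341, -0.1982, 0.251]
orientation: [0.1, 0.995, 0.0, -0.0]
contact_force: [-0.3, 0.4, -3.0]
gripper_width: 0.147
```

```bash
python3 - <<'E'
from h import *
goto([.340,-.199,.25],-3.344)
o=observe();im=grab_frame('wrist');np.save('w4.npy',Pw(o));cv2.imwrite('pics/w4.png',im[:,:,::-1])
cv2.imwrite('pics/c6.png',cv2.resize(im[60:360,0:260,::-1],None,fx=2,fy=2,interpolation=cv2.INTER_CUBIC))
E
```

```text
t 6.15 pos [ 0.341  -0.1982  0.251 ] d [ 0.0008 -0.001   0.001 ] r [ 0.     -0.0006  0.0012] F [-0.32  0.38 -2.97] w 0.147
```

View pics/w4.png

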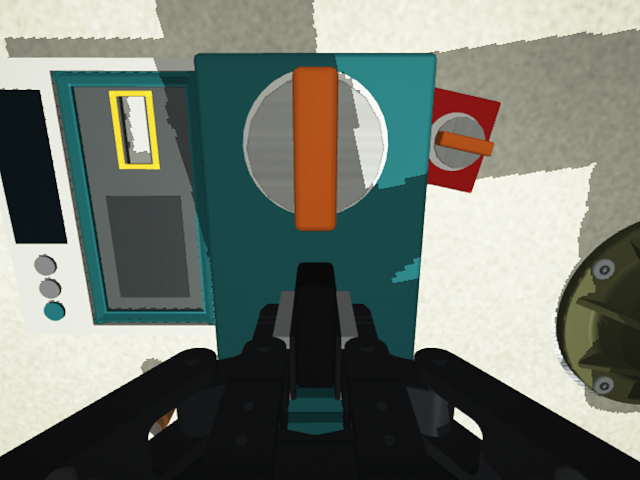

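View pics/c6.png

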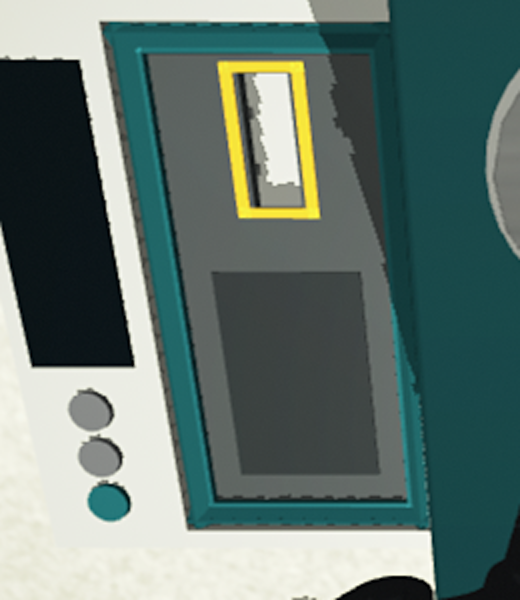

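```bash
python3 - <<'E'
from h import *
np.set_printoptions(precision=4,suppress=True)
B=np.load('w4.npy');f=lambda p:un(p,2,(0,60))
def ang(a,b): d=np.array(b)-a;return np.arctan2(d[1],d[0])
s=onplane(B,f([(218,62),(303,62),(320,217),(238,216)]),.052)
print('slot',s.mean(0),ang(s[3],s[0]),ang(s[2],s[1]),np.linalg.norm(s[0]-s[3]),np.linalg.norm(s[0]-s[1]))
fl=onplane(B,f([(143,53),(217,498),(407,500),(372,53)]),.052)
print('floor',fl.mean(0),ang(fl[1],fl[0]),ang(fl[2],fl[3]),np.linalg.norm(fl[0]-fl[1]),np.linalg.norm(fl[2]-fl[1]))
r=onplane(B,f([(103,22),(190,527),(427,528)]),.062)
print('rim',(r[0]+r[2])/2,ang(r[1],r[0]),np.linalg.norm(r[0]-r[1]),np.linalg.norm(r[2]-r[1]))
A=P('top')
a=un([(436,346),(577,373),(563,450),(426,423)],6,(400,150)) 
print('tri slot',tri(A,B,a,f([(238,216),(218,62),(303,62),(320,217)])))
a=un([(135,193),(627,290),(590,538),(93,438)],6,(400,150))[[1,0,3]]
print('tri rim',tri(A,B,a,f([(103,22),(190,527),(427,528)])))
E
```

```text
slot [ 0.4731 -0.2916] -1.7801666755043175 -1.7714418731642494 0.06132082621260737 0.03415340555762814
floor [ 0.4868 -0.2289] -1.7675426678807227 -1.7800513407284342 0.19612299267602476 0.08928139564524779
rim [ 0.4856 -0.229 ] -1.773472723269839 0.21630344564887266 0.10941042771729013
tri slot [[ 0.4968 -0.2652  0.0511]
 [ 0.4842 -0.3257  0.0518]
 [ 0.4509 -0.3187  0.0504]
 [ 0.4623 -0.2582  0.0538]]
tri rim [[ 0.5197 -0.3473  0.0583]
 [ 0.5629 -0.1338  0.06  ]
 [ 0.4551 -0.1117  0.0612]]
```

```bash
python3 -c "
from h import *
goto([.4868,-.2297,.12],-3.3448)"
```

```text
t 6.2 pos [ 0.341  -0.1982  0.2512] d [-0.1492 -0.0018  0.1311] r [ 0.     -0.0002  0.0024] F [-0.39  0.64 -2.81] w 0.144
```

Request:
{"op": "servo_tool", "data": {"series": [{"tx":-0.04,"ty":-0.0018,"tz":0.02,"ax":0,"ay":0,"az":0.0015,"jaw":-1},{"tx":-0.08,"ty":-0.0018,"tz":0.05,"ax":0,"ay":0,"az":0.0015,"jaw":-1},{"tx":-0.12,"ty":-0.0018,"tz":0.08,"ax":0,"ay":0,"az":0.0015,"jaw":-1},{"tx":-0.142,"ty":-0.0018,"tz":0.11,"ax":0,"ay":0,"az":0.0015,"jaw":-1},{"tx":-0.149,"ty":-0.0018,"tz":0.131,"ax":0,"ay":0,"az":0.0015,"jaw":-1},{"tx":-0.149,"ty":-0.0018,"tz":0.131,"ax":0,"ay":0,"az":0.0015,"jaw":-1},{"tx":-0.149,"ty":-0.0018,"tz":0.131,"ax":0,"ay":0,"az":0.0015,"jaw":-1},{"tx":-0.149,"ty":-0.0018,"tz":0.131,"ax":0,"ay":0,"az":0.0015,"jaw":-1}]}}

```text
time_s: 7.2
eef_pos: [0.4868, -0.2304, 0.1221]
orientation: [0.101, 0.995, -0.0, 0.001]
contact_force: [-0.2, 0.6, -1.7]
gripper_width: 0.141
```

```bash
python3 - <<'E'
from h import *
goto([.4868,-.2297,.074],-3.3448)
im=grab_frame('wrist');cv2.imwrite('pics/w5.png',im[:,:,::-1])
E
```

```text
t 7.2 pos [ 0.4868 -0.2304  0.1221] d [0.0003 0.0007 0.0481] r [-0.0001  0.0028  0.0001] F [-0.22  0.57 -1.74] w 0.141
```

View pics/w5.png

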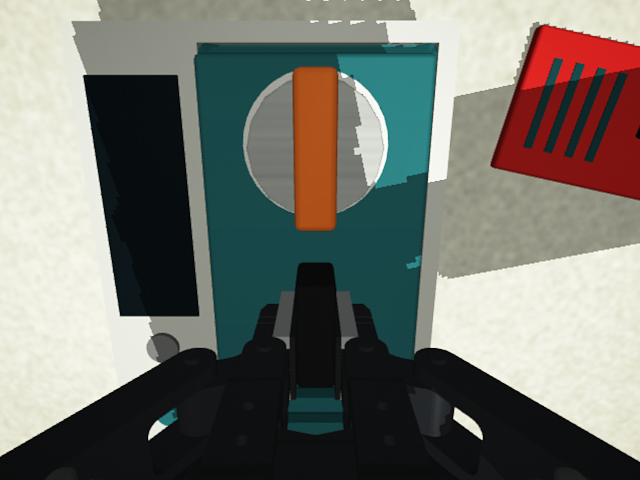

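Request:
{"op": "servo_tool", "data": {"series": [{"tx":0,"ty":0.0005,"tz":0.015,"ax":0,"ay":0.001,"az":0,"jaw":-1},{"tx":0,"ty":0.0005,"tz":0.028,"ax":0,"ay":0.001,"az":0,"jaw":-1},{"tx":0,"ty":0.0005,"tz":0.038,"ax":0,"ay":0.001,"az":0,"jaw":-1},{"tx":0,"ty":0.0005,"tz":0.045,"ax":0,"ay":0.001,"az":0,"jaw":-1},{"tx":0,"ty":0.0005,"tz":0.048,"ax":0,"ay":0.001,"az":0,"jaw":-1},{"tx":0,"ty":0.0005,"tz":0.048,"ax":0,"ay":0.001,"az":0,"jaw":-1},{"tx":0,"ty":0.0005,"tz":0.048,"ax":0,"ay":0.001,"az":0,"jaw":-1}]}}

```text
time_s: 8.12
eef_pos: [0.4867, -0.2301, 0.0728]
orientation: [0.102, 0.995, -0.0, -0.0]
contact_force: [-0.2, -0.5, -2.7]
gripper_width: 0.139
```

```bash
python3 - <<'E'
from h import *
goto([.4868,-.2297,.068],-3.3448)
im=grab_frame('wrist');cv2.imwrite('pics/w6.png',im[:,:,::-1])
cv2.imwrite('pics/s6.png',cv2.resize(grab_frame('scene')[310:450,120:300,::-1],None,fx=4,fy=4))
E
```

```text
t 8.125 pos [ 0.4867 -0.2301  0.0728] d [-0.      0.0004  0.0048] r [-0.0002 -0.0002 -0.0003] F [-0.21 -0.54 -2.72] w 0.139
```

View pics/w6.png

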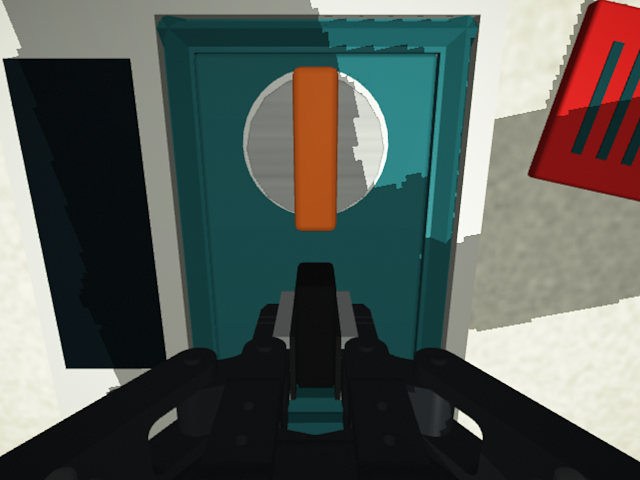

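View pics/s6.png

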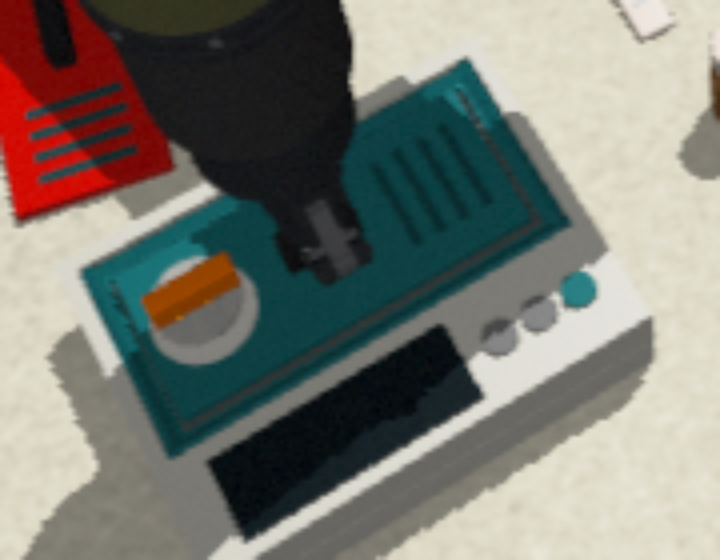

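The cover sits squarely inside the rim: gaps of about 37 px left and 43 px right, so it's about 1 mm off. I'll shift it 1 mm and lower it.

Request:
{"op": "servo_tool", "data": {"series": [{"tx":0.001,"ty":0,"tz":0.002,"ax":0,"ay":0,"az":0,"jaw":-1},{"tx":0.001,"ty":0,"tz":0.003,"ax":0,"ay":0,"az":0,"jaw":-1},{"tx":0.001,"ty":0,"tz":0.004,"ax":0,"ay":0,"az":0,"jaw":-1},{"tx":0.001,"ty":0,"tz":0.005,"ax":0,"ay":0,"az":0,"jaw":-1},{"tx":0.001,"ty":0,"tz":0.005,"ax":0,"ay":0,"az":0,"jaw":-1},{"tx":0.001,"ty":0,"tz":0.005,"ax":0,"ay":0,"az":0,"jaw":-1}]}}

```text
time_s: 8.98
eef_pos: [0.4855, -0.2298, 0.0676]
orientation: [0.102, 0.995, -0.0, -0.0]
contact_force: [-0.7, 0.9, 0.4]
gripper_width: 0.143
```

```bash
python3 - <<'E'
from h import *
goto([.4868,-.2297,.068],-3.3448)
E
```

```text
t 8.975 pos [ 0.4855 -0.2298  0.0676] d [-0.0013  0.0004 -0.0004] r [-0.0002 -0.0007 -0.0002] F [-0.7   0.86  0.39] w 0.143
```

Request:
{"op": "servo_tool", "data": {"series": [{"tx":0,"ty":0,"tz":0.0007,"ax":0,"ay":0,"az":0,"jaw":-1},{"tx":0,"ty":0,"tz":0.0007,"ax":0,"ay":0,"az":0,"jaw":-1},{"tx":0,"ty":0,"tz":0.0007,"ax":0,"ay":0,"az":0,"jaw":-1}]}}

```text
time_s: 9.35
eef_pos: [0.4855, -0.2298, 0.0676]
orientation: [0.101, 0.995, -0.0, -0.0]
contact_force: [-4.6, 2.9, 5.9]
gripper_width: 0.142
```

Request:
{"op": "servo_tool", "data": {"series": [{"tx":0,"ty":0,"tz":0,"ax":0,"ay":0,"az":0,"jaw":0},{"tx":0,"ty":0,"tz":0,"ax":0,"ay":0,"az":0,"jaw":0},{"tx":0,"ty":0,"tz":0,"ax":0,"ay":0,"az":0,"jaw":0},{"tx":0,"ty":0,"tz":-0.02,"ax":0,"ay":0,"az":0,"jaw":0},{"tx":0,"ty":0,"tz":-0.05,"ax":0,"ay":0,"az":0,"jaw":0},{"tx":0,"ty":0,"tz":-0.08,"ax":0,"ay":0,"az":0,"jaw":0},{"tx":0,"ty":-0.03,"tz":-0.08,"ax":0,"ay":0,"az":0,"jaw":0},{"tx":0,"ty":-0.03,"tz":-0.08,"ax":0,"ay":0,"az":0,"jaw":0},{"tx":0,"ty":-0.03,"tz":-0.08,"ax":0,"ay":0,"az":0,"jaw":0}]}}

```text
time_s: 10.48
eef_pos: [0.4793, -0.259, 0.1462]
orientation: [0.102, 0.995, 0.0, -0.001]
contact_force: [-0.8, 0.5, -0.3]
gripper_width: 0.501
```

```bash
python3 - <<'E'
from h import *
goto([.4733,-.2927,.12],-3.3448)
o=observe();im=grab_frame('wrist');np.save('w7.npy',Pw(o));cv2.imwrite('pics/w7.png',im[:,:,::-1])
E
```

```text
t 10.475 pos [ 0.4793 -0.259   0.1462] d [-0.001  -0.0342  0.0262] r [ 0.     -0.0017 -0.0008] F [-0.82  0.47 -0.26] w 0.501
```

View pics/w7.png

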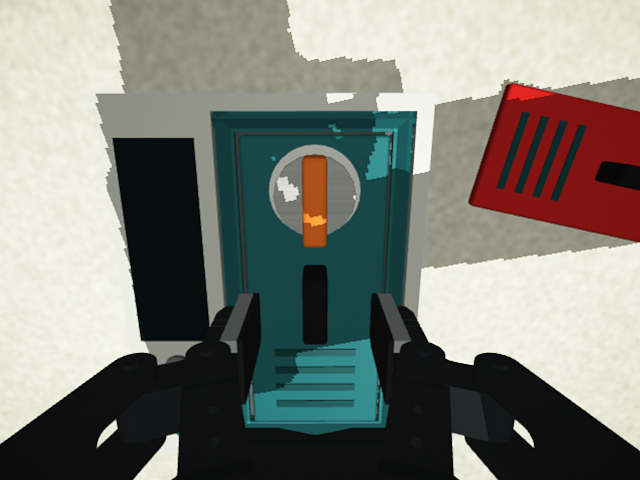

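```bash
python3 - <<'E'
from h import *
np.set_printoptions(precision=4,suppress=True)
B=np.load('w7.npy')
X=onplane(B,[(302.5,247),(327,247),(303.5,157),(326.5,157)],.1005);print(X,X[:2].mean(0)+.022*np.array([-.2018,-.9794]),X.mean(0), np.linalg.norm(X[0]-X[1]))
d=onplane(B,[(269,191),(361,190),(315,238),(315,145)],.052+.0285);print('disc',d.mean(0),d)
r=onplane(B,[(302.5,345),(327,345)],.088);print('rib near end',r.mean(0),r.mean(0)+.02*np.array([-.2018,-.9794]))
c=onplane(B,[(238,134),(391,134)],.062);print(c,c.mean(0)-.095*np.array([-.2018,-.9794]))
goto([.4733,-.2927,.084],-3.3448)
E
```

```text
[[ 0.4822 -0.2728]
 [ 0.4703 -0.2703]
 [ 0.4724 -0.3155]
 [ 0.462  -0.3134]] [ 0.4718 -0.2931] [ 0.4717 -0.293 ] 0.012148116347242973
disc [ 0.4712 -0.2951] [[ 0.4948 -0.3004]
 [ 0.4473 -0.2912]
 [ 0.4763 -0.2703]
 [ 0.4663 -0.3187]]
rib near end [ 0.4889 -0.2102] [ 0.4848 -0.2298]
[[ 0.5068 -0.332 ]
 [ 0.4243 -0.3149]] [ 0.4847 -0.2304]
t 10.525 pos [ 0.4794 -0.2588  0.1462] d [-0.001  -0.0344  0.0622] r [-0.     -0.0016 -0.0002] F [-0.16 -0.4   1.19] w 0.497
```

Request:
{"op": "servo_tool", "data": {"series": [{"tx":0.0006,"ty":-0.035,"tz":0,"ax":0,"ay":-0.001,"az":0,"jaw":0},{"tx":0.0006,"ty":-0.035,"tz":0.02,"ax":0,"ay":-0.001,"az":0,"jaw":0},{"tx":0.0006,"ty":-0.035,"tz":0.04,"ax":0,"ay":-0.001,"az":0,"jaw":0},{"tx":0.0006,"ty":-0.035,"tz":0.055,"ax":0,"ay":-0.001,"az":0,"jaw":0},{"tx":0.0006,"ty":-0.035,"tz":0.061,"ax":0,"ay":-0.001,"az":0,"jaw":0},{"tx":0.0006,"ty":-0.035,"tz":0.061,"ax":0,"ay":-0.001,"az":0,"jaw":0},{"tx":0.0006,"ty":-0.035,"tz":0.061,"ax":0,"ay":-0.001,"az":0,"jaw":0}]}}

```text
time_s: 11.4
eef_pos: [0.4722, -0.2934, 0.0865]
orientation: [0.101, 0.995, -0.0, 0.001]
contact_force: [-0.4, 0.3, 1.2]
gripper_width: 0.5
```

```bash
python3 - <<'E'
from h import *
goto([.4718,-.293,.085],-3.3448)
im=grab_frame('wrist');cv2.imwrite('pics/w8.png',im[:,:,::-1])
cv2.imwrite('pics/s8.png',cv2.resize(grab_frame('scene')[310:450,120:300,::-1],None,fx=4,fy=4))
E
```

```text
t 11.4 pos [ 0.4722 -0.2934  0.0865] d [0.0005 0.0003 0.0015] r [-0.0004  0.0013  0.    ] F [-0.43  0.33  1.23] w 0.5
```

View pics/w8.png

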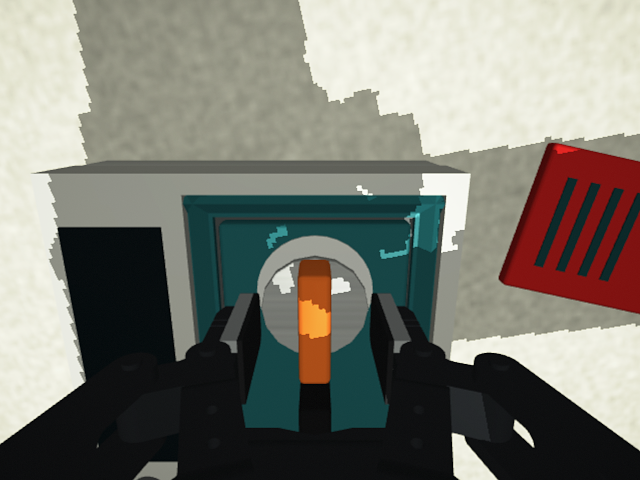

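View pics/s8.png

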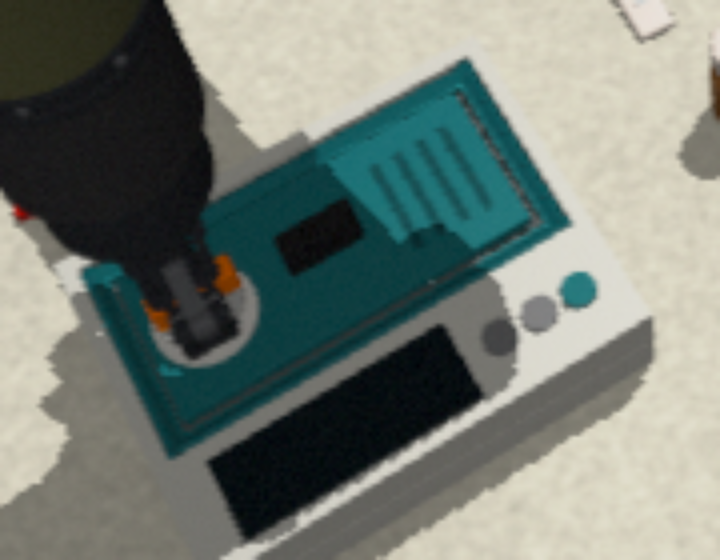

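Request:
{"op": "servo_tool", "data": {"series": [{"tx":0.0003,"ty":0.0003,"tz":0.001,"ax":0,"ay":0,"az":0,"jaw":-1},{"tx":0.0003,"ty":0.0003,"tz":0.001,"ax":0,"ay":0,"az":0,"jaw":-1},{"tx":0.0003,"ty":0.0003,"tz":0.001,"ax":0,"ay":0,"az":0,"jaw":-1},{"tx":0.0003,"ty":0.0003,"tz":0.001,"ax":0,"ay":0,"az":0,"jaw":-1}], "grip_force": 80}}

```text
time_s: 12.0
eef_pos: [0.4716, -0.293, 0.085]
orientation: [0.102, 0.995, -0.0, 0.0]
contact_force: [-1.7, 0.9, 2.1]
gripper_width: 0.112
```

Request:
{"op": "servo_tool", "data": {"series": [{"tx":0,"ty":0,"tz":0.004,"ax":0,"ay":0,"az":0,"jaw":-1},{"tx":0,"ty":0,"tz":0.008,"ax":0,"ay":0,"az":0,"jaw":-1},{"tx":0,"ty":0,"tz":0.012,"ax":0,"ay":0,"az":0,"jaw":-1},{"tx":0,"ty":0,"tz":0.012,"ax":0,"ay":0,"az":0,"jaw":-1},{"tx":0,"ty":0,"tz":0.012,"ax":0,"ay":0,"az":0,"jaw":-1}]}}

```text
time_s: 12.62
eef_pos: [0.4717, -0.2931, 0.0736]
orientation: [0.101, 0.995, -0.0, 0.0]
contact_force: [-3.2, 2.0, 7.7]
gripper_width: 0.116
```

Request:
{"op": "servo_tool", "data": {"series": [{"tx":0,"ty":0,"tz":0,"ax":0,"ay":0,"az":0.15,"jaw":-1},{"tx":0,"ty":0,"tz":0,"ax":0,"ay":0,"az":0.3,"jaw":-1},{"tx":0,"ty":0,"tz":0,"ax":0,"ay":0,"az":0.45,"jaw":-1},{"tx":0,"ty":0,"tz":0,"ax":0,"ay":0,"az":0.6,"jaw":-1},{"tx":0,"ty":0,"tz":0,"ax":0,"ay":0,"az":0.75,"jaw":-1},{"tx":0,"ty":0,"tz":0,"ax":0,"ay":0,"az":0.9,"jaw":-1},{"tx":0,"ty":0,"tz":0,"ax":0,"ay":0,"az":1.05,"jaw":-1},{"tx":0,"ty":0,"tz":0,"ax":0,"ay":0,"az":1.2,"jaw":-1},{"tx":0,"ty":0,"tz":0,"ax":0,"ay":0,"az":1.35,"jaw":-1},{"tx":0,"ty":0,"tz":0,"ax":0,"ay":0,"az":1.48,"jaw":-1},{"tx":0,"ty":0,"tz":0,"ax":0,"ay":0,"az":1.57,"jaw":-1},{"tx":0,"ty":0,"tz":0,"ax":0,"ay":0,"az":1.575,"jaw":-1},{"tx":0,"ty":0,"tz":0,"ax":0,"ay":0,"az":1.575,"jaw":-1},{"tx":0,"ty":0,"tz":0,"ax":0,"ay":0,"az":1.575,"jaw":-1}]}}

```text
time_s: 14.38
eef_pos: [0.4715, -0.2925, 0.0732]
orientation: [0.776, 0.63, 0.0, -0.0]
contact_force: [-2.9, 4.8, 8.6]
gripper_width: 0.116
```

```bash
python3 - <<'E'
from h import *
goto([.4718,-.293,.0736],-3.3448-1.5708)
print(observe()['ft_torque'])
im=grab_frame('wrist');cv2.imwrite('pics/w9.png',im[:,:,::-1])
cv2.imwrite('pics/s9.png',cv2.resize(grab_frame('scene')[310:450,120:300,::-1],None,fx=4,fy=4))
E
```

```text
t 14.375 pos [ 0.4715 -0.2925  0.0732] d [-0.0004  0.0004 -0.0004] r [-0.0002 -0.0004 -0.0041] F [-2.91  4.84  8.63] w 0.116
[1.83865988 1.21181404 0.00374991]
```

View pics/w9.png

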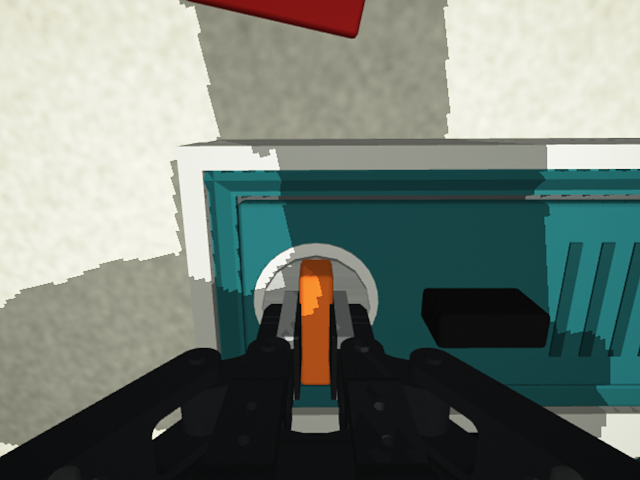

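View pics/s9.png

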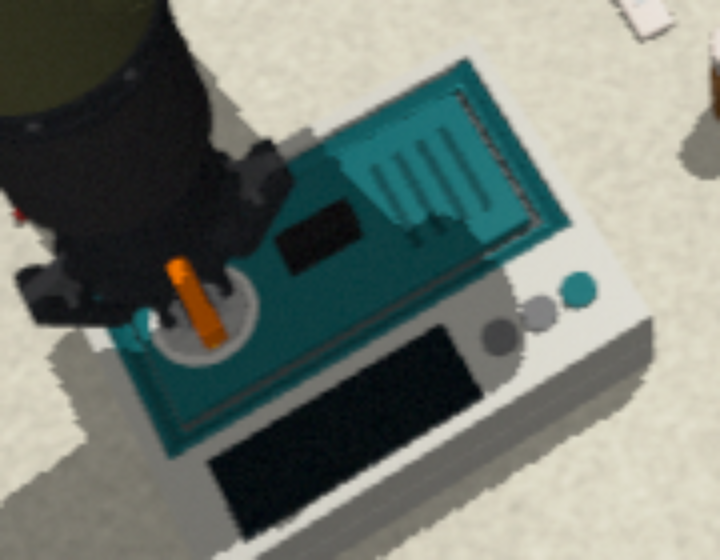

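The wing is across the cover and turned a quarter. I'll ease it up into the catch, open only part way because the rib is close, and lift off.

Request:
{"op": "servo_tool", "data": {"series": [{"tx":0,"ty":0,"tz":-0.002,"ax":0,"ay":0,"az":0,"jaw":-1},{"tx":0,"ty":0,"tz":-0.004,"ax":0,"ay":0,"az":0,"jaw":-1},{"tx":0,"ty":0,"tz":-0.0055,"ax":0,"ay":0,"az":0,"jaw":-1},{"tx":0,"ty":0,"tz":-0.0055,"ax":0,"ay":0,"az":0,"jaw":-1},{"tx":0,"ty":0,"tz":-0.0055,"ax":0,"ay":0,"az":0,"jaw":-1}]}}

```text
time_s: 15.1
eef_pos: [0.4715, -0.2925, 0.0783]
orientation: [0.776, 0.63, 0.0, -0.0]
contact_force: [-2.3, 4.1, 7.4]
gripper_width: 0.117
```

Request:
{"op": "servo_tool", "data": {"series": [{"tx":0,"ty":0,"tz":0,"ax":0,"ay":0,"az":0,"jaw":-0.4},{"tx":0,"ty":0,"tz":0,"ax":0,"ay":0,"az":0,"jaw":-0.4},{"tx":0,"ty":0,"tz":0,"ax":0,"ay":0,"az":0,"jaw":-0.4},{"tx":0,"ty":0,"tz":-0.02,"ax":0,"ay":0,"az":0,"jaw":-0.4},{"tx":0,"ty":0,"tz":-0.05,"ax":0,"ay":0,"az":0,"jaw":-0.4},{"tx":0,"ty":0,"tz":-0.08,"ax":0,"ay":0,"az":0,"jaw":-0.4},{"tx":0,"ty":0,"tz":-0.1,"ax":0,"ay":0,"az":0,"jaw":-0.4},{"tx":0,"ty":0,"tz":-0.1,"ax":0,"ay":0,"az":0,"jaw":-0.4},{"tx":0,"ty":0,"tz":-0.1,"ax":0,"ay":0,"az":0,"jaw":-0.4}]}}

```text
time_s: 16.23
eef_pos: [0.4711, -0.2926, 0.1767]
orientation: [0.777, 0.63, -0.0, -0.001]
contact_force: [0.5, -0.0, -0.5]
gripper_width: 0.304
```

```bash
python3 - <<'E'
from h import *
goto([.4718,-.293,.1736],-3.3448-1.5708)
o=observe();im=grab_frame('wrist');np.save('w10.npy',Pw(o));cv2.imwrite('pics/w10.png',im[:,:,::-1])
cv2.imwrite('pics/s10.png',cv2.resize(grab_frame('scene')[310:450,120:300,::-1],None,fx=4,fy=4))
E
```

```text
t 16.225 pos [ 0.4711 -0.2926  0.1767] d [-0.0002  0.0007  0.0031] r [-0.0018 -0.0006 -0.0045] F [ 0.49 -0.03 -0.51] w 0.304
```

View pics/w10.png

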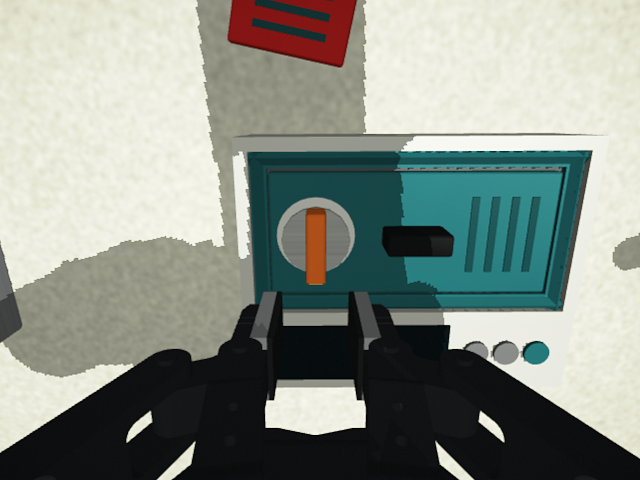

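View pics/s10.png

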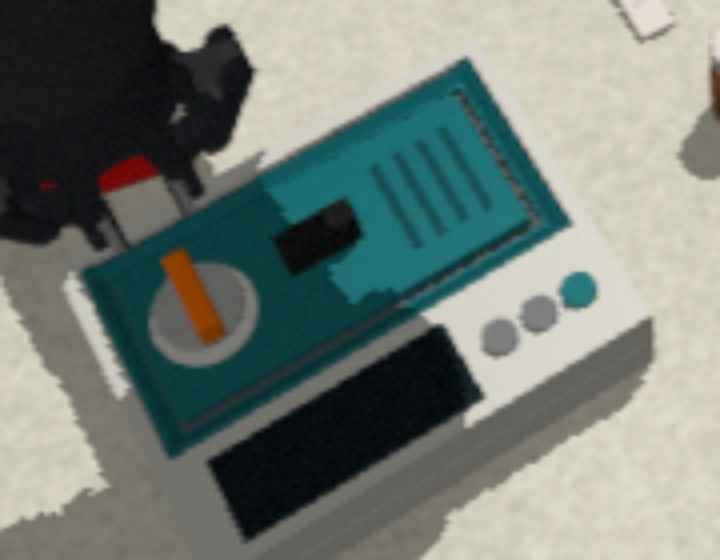

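```bash
python3 - <<'E'
from h import *
np.set_printoptions(precision=4,suppress=True)
im=cv2.imread('pics/w10.png');cv2.imwrite('pics/c10.png',cv2.resize(im[140:320,230:610],None,fx=2.1,fy=2.1,interpolation=cv2.INTER_CUBIC))
im=cv2.imread('pics/w10.png');cv2.imwrite('pics/c11.png',cv2.resize(im[190:295,265:370],None,fx=5.5,fy=5.5,interpolation=cv2.INTER_CUBIC))
E
```

```text
(no output)
```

View pics/c10.png

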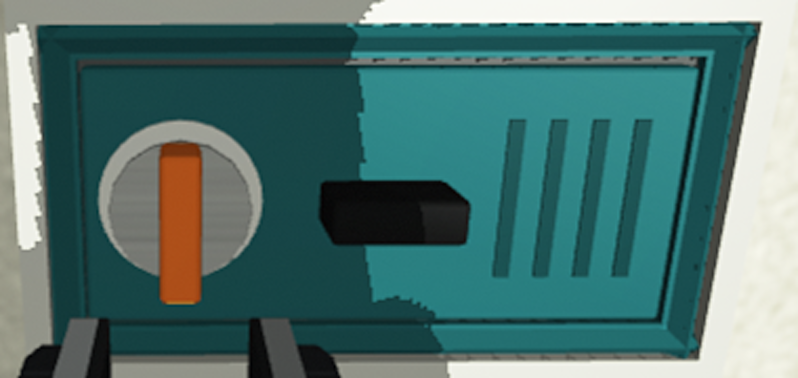

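View pics/c11.png

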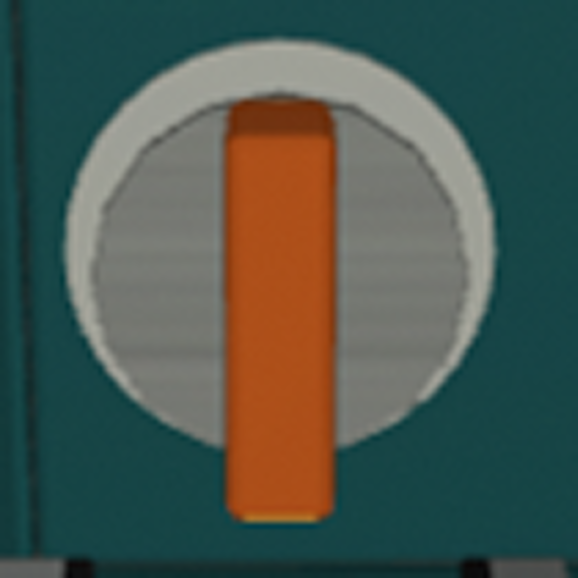

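```bash
python3 - <<'E'
from h import *
np.set_printoptions(precision=4,suppress=True)
B=np.load('w10.npy');S=P('scene')
w=un([(228,137),(334,137),(226,519),(334,519)],5.5,(265,190))
for z in (.0905,.0955,.1005,.1055):
    X=onplane(B,w,z);print(z,np.linalg.norm(X[0]-X[2]),np.linalg.norm(X[1]-X[3]),X.mean(0))
d=X[2:].mean(0)-X[:2].mean(0);c=onplane(B,un([(80,66),(698,66),(85,320),(660,320)],2.1,(230,140)),.062)
e=c[1]-c[0]+c[3]-c[2];print('turn',np.arctan2(d[1],d[0])-np.arctan2(e[1],e[0]),'cover',c.mean(0),np.arctan2(-e[1],-e[0]))
s=un([(161,253),(187,250),(224,335),(200,343)],4,(120,310))
# wing corner match: wrist top = nearer robot
X=tri(B,S,[w[1],w[0],w[2],w[3]],s);print(X,X.mean(0))
w7=np.load('w7.npy')
print('before(z0 check) len', [np.linalg.norm(np.diff(onplane(w7,[(315,157),(315,247)],z),axis=0)) for z in (.0955,.1005)])
E
```

```text
0.0905 0.044016783515696975 0.04401732361935931 [ 0.4731 -0.2933]
0.0955 0.04305908929370661 0.04305961764607513 [ 0.4715 -0.2929]
0.1005 0.0421013950717162 0.04210191167279094 [ 0.4699 -0.2926]
0.1055 0.04114370084972588 0.04114420569950676 [ 0.4683 -0.2923]
turn -1.5725951941061194 cover [ 0.4844 -0.2303] -1.7785596253601064
[[ 0.4504 -0.2899  0.0961]
 [ 0.4527 -0.2861  0.0886]
 [ 0.4977 -0.2976  0.0835]
 [ 0.4961 -0.3012  0.0868]] [ 0.4742 -0.2937  0.0887]
before(z0 check) len [np.float64(0.045036495234726436), np.float64(0.04387649625885719)]
```

The turn measures 1.57 rad. Depth is still uncertain by a few mm, so I'll take a second wrist view with a baseline to measure it against the cover top.

Request:
{"op": "servo_tool", "data": {"series": [{"tx":0,"ty":0.04,"tz":0,"ax":0,"ay":0,"az":0,"jaw":-0.4},{"tx":0,"ty":0.08,"tz":0,"ax":0,"ay":0,"az":0,"jaw":-0.4},{"tx":0,"ty":0.08,"tz":0,"ax":0,"ay":0,"az":0,"jaw":-0.4},{"tx":0,"ty":0.08,"tz":0,"ax":0,"ay":0,"az":0,"jaw":-0.4},{"tx":0,"ty":0.08,"tz":0,"ax":0,"ay":0,"az":0,"jaw":-0.4}]}}

```text
time_s: 16.95
eef_pos: [0.5493, -0.3094, 0.1785]
orientation: [0.777, 0.63, 0.0, 0.0]
contact_force: [-0.1, 0.5, 0.4]
gripper_width: 0.298
```

```bash
python3 - <<'E'
from h import *
o=observe();im=grab_frame('wrist');np.save('w12.npy',Pw(o));cv2.imwrite('pics/w12.png',im[:,:,::-1]);print(o['eef_pos'],o['orientation'])
cv2.imwrite('pics/c12.png',cv2.resize(im[10:190,230:610,::-1],None,fx=2.1,fy=2.1,interpolation=cv2.INTER_CUBIC))
E
```

```text
[ 0.54925827 -0.30942889  0.17851794] [7.76626479e-01 6.29961304e-01 9.21366958e-05 2.43297156e-04]
```

View pics/w12.png

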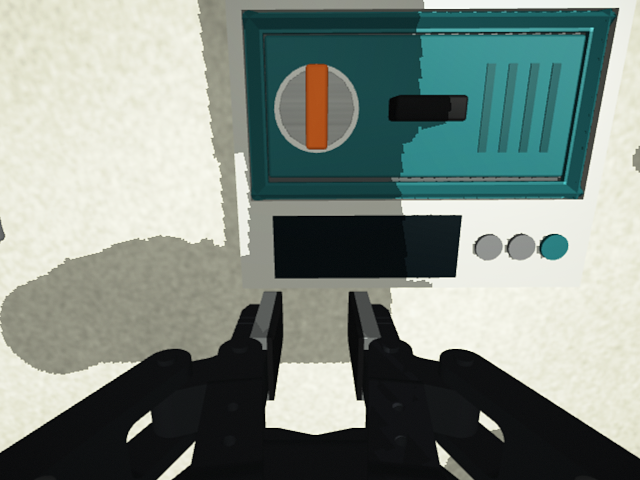

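View pics/c12.png

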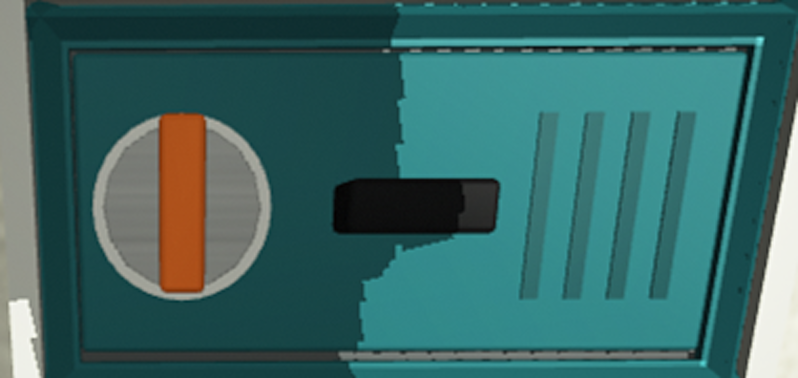

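```bash
python3 - <<'E'
import cv2
im=cv2.imread('pics/w12.png');cv2.imwrite('pics/c13.png',cv2.resize(im[55:160,265:370],None,fx=5.5,fy=5.5,interpolation=cv2.INTER_CUBIC))
a=cv2.imread('pics/w10.png')
cv2.imwrite('pics/c14.png',cv2.resize(a[190:285,445:545],None,fx=5.5,fy=5.5,interpolation=cv2.INTER_CUBIC))
cv2.imwrite('pics/c15.png',cv2.resize(im[55:160,465:570],None,fx=5.5,fy=5.5,interpolation=cv2.INTER_CUBIC))
E
```

```text
(no output)
```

View pics/c13.png

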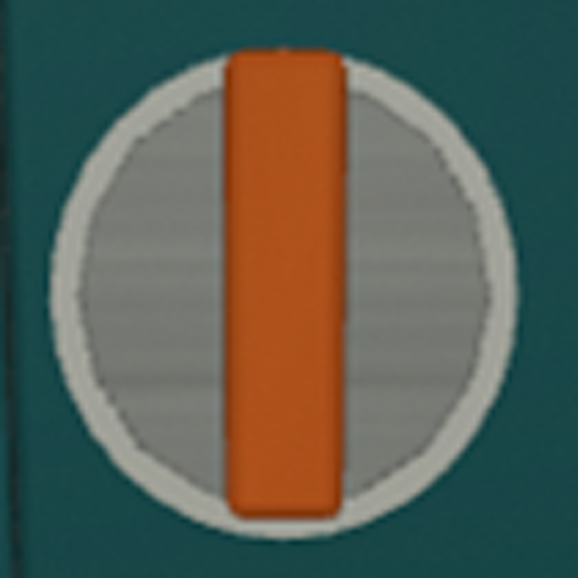

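View pics/c14.png

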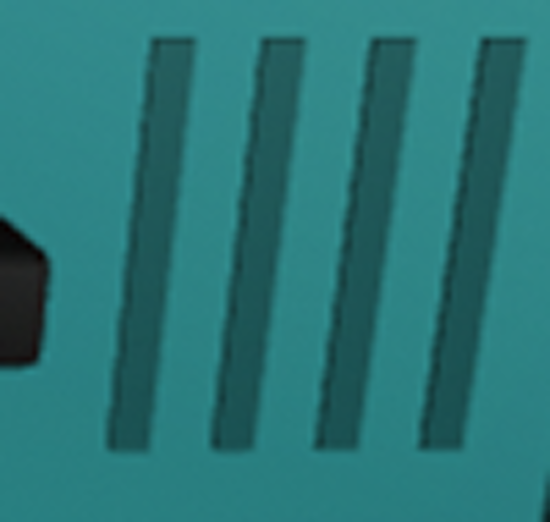

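View pics/c15.png

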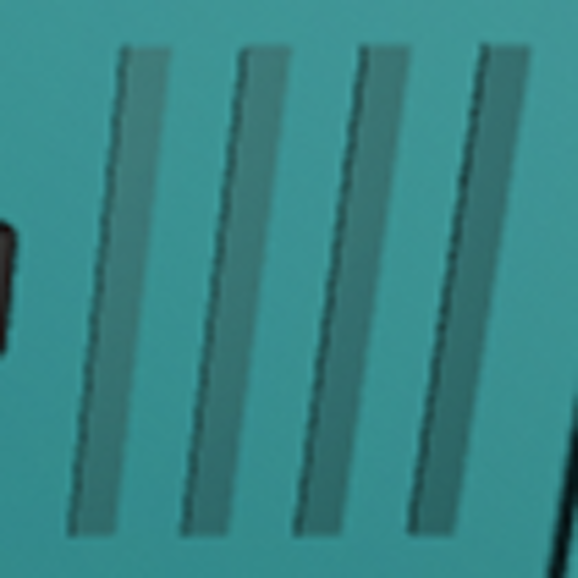

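```bash
python3 - <<'E'
from h import *
np.set_printoptions(precision=4,suppress=True)
A=np.load('w10.npy');B=np.load('w12.npy')
X=tri(A,B,un([(227,137),(334,137),(227,519),(334,519)],5.5,(265,190)),un([(226,52),(346,52),(226,517),(346,517)],5.5,(265,55)));print('wing top',X,X.mean(0))
Y=tri(A,B,un([(152,38),(525,38),(108,450),(463,450)],5.5,(445,190)),un([(122,45),(530,45),(68,536),(456,536)],5.5,(465,55)));print('cover top',Y,Y.mean(0))
print('diff',X[:,2].mean()-Y[:,2].mean(),'expected 0.0385 out,0.0335 caught')
E
```

```text
wing top [[ 0.4492 -0.294   0.0955]
 [ 0.4516 -0.283   0.0955]
 [ 0.4914 -0.3032  0.0952]
 [ 0.4939 -0.2915  0.0952]] [ 0.4715 -0.2929  0.0954]
cover top [[ 0.4668 -0.1882  0.0637]
 [ 0.4758 -0.1451  0.0638]
 [ 0.5179 -0.1984  0.0629]
 [ 0.527  -0.1549  0.0631]] [ 0.4969 -0.1716  0.0634]
diff 0.03200248867675266 expected 0.0385 out,0.0335 caught
```

```bash
python3 -c "
from h import *
o=observe();print(o['time_s'],o['contact_force']);print(finish_job())"
```

```text
17.0 [ 0.0397481  -0.72829234 -0.48701619]
the job is handed in; nothing more can be done
None
```

The teal cover is in the bay with its stud locked, and the job was handed in at 17.0 s of the 51 s. I lifted the cover by its black rib, set it in with the stud over the slot and let go. Then I pushed the stud in about 11.4 mm, turned it a quarter turn clockwise, eased it up and released it.

**Last checks against the limits:**

| Check | Measured | Limit |
|---|---|---|
| Cover centre from bay centre | about 2 mm | under 9 mm |
| Angle off the bay | about 0.005 rad | under 0.08 rad |
| Stud from slot centre | about 2 mm | under 10 mm |
| Stud turn | 1.57 rad | at least 1.4 rad |
| Stud depth | 5.0 or 6.5 mm (see below) | 3.5 to 7 mm |

The gripper was clear of everything and read no contact. The bystanders were never approached, but I did not re-measure their positions.

**Checks that disagreed:**
- **Stud depth:** two wrist-camera views gave 5.0 mm from the wing's height and 6.5 mm relative to the cover top. Two cruder checks read deeper (about 10 mm from the wing's apparent length, about 12 mm from the scene camera). I trusted the two-view result, since the scene camera had read 2–4 mm low elsewhere.
- **Positions across cameras:** the wrist and fixed cameras differed by about 2 mm, which is within calibration.

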